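# Step the tray supports up the welding rail

### The arm

A 6-joint arm with a two-finger parallel gripper is mounted at the origin on the work surface. World frame = base frame: x ahead of the robot, y to its left, z up, the work surface at z = 0. Lengths are in m, angles in rad, forces in N, time in s.
With the tool pointing down it reaches from about 0.3 to 0.875 m from the base axis. Payload 6.4 kg.
Tool frame: the origin (TCP) lies midway between the tips of the shut fingers; the grasp point (between the pads) lies 19 mm behind it; z points along the fingers, y is the line along which they close (so a half turn about z gives the same grasp; the last joint's range is limited). The gripper opens to 88 mm and grips with 3 to 60 N. Pads are 18 mm wide; open, the fingers measure 123 mm over their backs; the gripper's body (75 mm by 187 mm) begins 45 mm behind the grasp point.
Start: joints at [-1.43, 0.181, 1.607, -0, 1.354, -0.206], TCP at [0.195, -0.541, 0.239] pointing down, gripper open.
Joint ranges: [-2.99, 2.99], [-0.89, 2.07], [0.3, 2.58], [-1.14, 4.28], [0, 2.63], [-3.12, 3.12]. Speed limits (rad/s): [2.57, 2.57, 3.01, 3.14, 3.14, 3.14].

### API

Orientations are given as a unit quaternion [x, y, z, w].
In Python, from station import manip gives the robot as it stands.
- The arm moves only by the tool apply_moves, never from a script. Its argument "steps" is text: rows parted by semicolons, each of 4 numbers parted by spaces: the shift along the tool's x, y, z in units of 30 mm (1.0 is 30 mm), then the turn about the tool's z in units of 5 degrees (1.0 is 5 degrees). In form: dx dy dz roll; .... A call has 1 to 10 rows; each row shifts and turns the commanded pose from where the row before left it, along the tool's axes as they then stand; what a row does not reach is not made up. A row lasts 1/8 s, in which the tool goes at most 62.5 mm and 10.7 degrees, less where a joint would pass 70% of its speed; a pose out of reach is approached as far as the arm can. A call is refused whole if a number of a shift passes 1 or a number of a turn 1, either way. A call with a gripper value outside its range is refused whole. "claw" is the finger opening in mm, from 0 to 88.1, set as the call begins (left out, the last holds). The fingers move at their own pace and stop on an object; "newtons" is the grip in N (left out, the last holds). Time passes only in rows, so rows that do not move let the fingers close. It gives the time, the measured TCP pose, the force, the opening and the grip force at its end, in the units of the state.
- manip.get_state(): the state, without advancing time (a new reading comes with each control period).
- manip.snapshot(name): name is "scene" or "top" or "wrist"; returns a dict with "image" (480x640x3 uint8, blue, green, red), "z_map" (480x640 float32, m along the optical axis (not along the pixel's ray), 0 where there is no reading), "fov_y" (degrees; the focal length in pixels is half the picture's height over the tangent of half this angle, whatever the lens; pixels are square), "cx", "cy" (the principal point, pixels), "k1" (the pictures are not rectified: a ray, as slopes to the right and down, at radius r is drawn at 1 + k1 r^2 times it, then the intrinsics apply), "camera_from_world" (4x4, takes a point from world to camera coordinates). Camera axes: x right, y down, z forward; pixel columns grow to the right and rows downward; lengths in m; the calibration is good to about 2 mm. A picture is of the moment at which its call begins.
- manip.finish_job(): hands the job in; it is judged then, once.
Trained networks look in a picture, given as the dict that the camera call returned (one of the last four; its "shot" number tells which), for a name from the list of things; names that differ only in an ending like _2 or _b are one class to them, and where a whole thing is asked for, a point or a joint stands for the part that bears it (a point fixed in the world has none). Each returns a list of dicts, best first, with "conf" (0 to 1); they miss things now and then, are a little off and sometimes report something else, mostly with a low value. They report only what shows in the picture. A call takes as long as a camera call. They do not tell look-alikes from the thing itself.
- manip.search_frame(name, picture): "box" ([centre column, centre row, width, height] in pixels, round what is visible of it).
- manip.trace(name, picture): "pixels" (480x640 bool, what is visible of it) and "box" ([centre column, centre row, width, height] in pixels, round what is visible of it).
The state is a dict: "time_s": time; "qpos": joint angles; "joint_velocities": joint speeds; "joint_torque": joint torques, N m; "position": TCP position; "tcp_rot": TCP orientation; "wrist_force": force on the tool from outside, world axes, zero at the start; "wrist_torque": the same for the moment, N m; "width": opening from 0.0 (shut) to 1.0 (fully open); "grip_force": force on a finger pad.
Only numpy, scipy, OpenCV 4.12 (cv2) and the standard library are available. Lean on these libraries where they do the work, as an engineer would, in place of code of your own. Each camera call takes 0.05 s, during which the arm holds its last target. There are 200 camera calls.

### The job

Set up the stepped supports for the next tray: stand the four capped steel posts upright on the four round marks of the rail, one centred on each mark, in order of height, the tallest next to the red stop and the shortest next to the grey one. Do not let a post fall over, and leave the glass jar standing where it is.

Things in the scene. Friction and masses are not known exactly. Their poses are not given: they have to be found in the camera images.
- post_white: Loose round bright-steel support post with a white cap, 60 mm tall (heights: white 60, yellow 75, green 90, blue 105), standing upright on the table. Foot flange 44 mm diameter and 6 mm thick, above it a straight stem 32 mm in diameter to the top; the top 12 mm is the white cap, same diameter. 0.18 to 0.55 kg. Origin: centre of the underside, z up along the post.
- post_yellow: Loose round bright-steel support post with a yellow cap, 75 mm tall (heights: white 60, yellow 75, green 90, blue 105), standing upright on the table. Foot flange 44 mm diameter and 6 mm thick, above it a straight stem 32 mm in diameter to the top; the top 12 mm is the yellow cap, same diameter. 0.18 to 0.55 kg. Origin: centre of the underside, z up along the post.
- post_green: Loose round bright-steel support post with a green cap, 90 mm tall (heights: white 60, yellow 75, green 90, blue 105), standing upright on the table. Foot flange 44 mm diameter and 6 mm thick, above it a straight stem 32 mm in diameter to the top; the top 12 mm is the green cap, same diameter. 0.18 to 0.55 kg. Origin: centre of the underside, z up along the post.
- post_blue: Loose round bright-steel support post with a blue cap, 105 mm tall (heights: white 60, yellow 75, green 90, blue 105), standing upright on the table. Foot flange 44 mm diameter and 6 mm thick, above it a straight stem 32 mm in diameter to the top; the top 12 mm is the blue cap, same diameter. 0.18 to 0.55 kg. Origin: centre of the underside, z up along the post.
- mark_a: One of four alike round marks (58 mm black disc with a white rim and white centre dot, flush) painted on the set-up rail; which letter is where along the rail changes from start to start. The rail is a fixed flat aluminium bar 400 x 70 mm, its top 20 mm above the table; the marks stand in one row along its middle, 70 to 90 mm apart. Origin: centre of the mark, on the rail top. Its x axis points along the rail, either way.
- mark_b: One of four alike round marks (58 mm black disc with a white rim and white centre dot, flush) painted on the set-up rail; which letter is where along the rail changes from start to start. The rail is a fixed flat aluminium bar 400 x 70 mm, its top 20 mm above the table; the marks stand in one row along its middle, 70 to 90 mm apart. Origin: centre of the mark, on the rail top. Its x axis points along the rail, either way.
- mark_c: One of four alike round marks (58 mm black disc with a white rim and white centre dot, flush) painted on the set-up rail; which letter is where along the rail changes from start to start. The rail is a fixed flat aluminium bar 400 x 70 mm, its top 20 mm above the table; the marks stand in one row along its middle, 70 to 90 mm apart. Origin: centre of the mark, on the rail top. Its x axis points along the rail, either way.
- mark_d: One of four alike round marks (58 mm black disc with a white rim and white centre dot, flush) painted on the set-up rail; which letter is where along the rail changes from start to start. The rail is a fixed flat aluminium bar 400 x 70 mm, its top 20 mm above the table; the marks stand in one row along its middle, 70 to 90 mm apart. Origin: centre of the mark, on the rail top. Its x axis points along the rail, either way.
- red_stop: Fixed red block 62 mm across the rail, 18 mm along it, 30 mm high with a 5 mm bolt head on top, standing on the rail at one end, 65 to 75 mm (centre to centre) from the nearest mark. A grey block of the same shape stands at the other end; which end is red changes. Origin: centre of its underside, on the rail top.
- jar: Loose closed amber glass jar with a black lid, 54 mm diameter, 70 mm tall, standing among the posts, not to be moved. Origin: centre of its underside.
There are look-alikes about, which are no part of the job. Leave any purple or turquoise look-alike of the post_white alone.

How it is judged:
At the end, for the whole second after the job is handed in: Each post stands upright (within 0.08 rad) and still on the rail (foot 15 to 25 mm above the table), within 12 mm of a mark centre; from the red stop the marks carry blue (tallest), green, yellow, white. The jar stands within 20 mm of where it was. All is released ((horizontal distance between post_blue and mark_a below 0.012 m or horizontal distance between post_blue and mark_b below 0.012 m or horizontal distance between post_blue and mark_c below 0.012 m or horizontal distance between post_blue and mark_d below 0.012 m) and horizontal distance between post_blue and red_stop between 0.03 and 0.11 m and height (world z) of post_blue between 0.015 and 0.025 m and angle between each of post_blue, post_green, post_yellow, post_white's own z axis and vertical below 0.08 rad and linear speed of each of post_blue, post_green, post_yellow, post_white below 0.01 m/s and (horizontal distance between post_green and mark_a below 0.012 m or horizontal distance between post_green and mark_b below 0.012 m or horizontal distance between post_green and mark_c below 0.012 m or horizontal distance between post_green and mark_d below 0.012 m) and horizontal distance between post_green and red_stop between 0.11 and 0.19 m and height (world z) of post_green between 0.015 and 0.025 m and (horizontal distance between post_yellow and mark_a below 0.012 m or horizontal distance between post_yellow and mark_b below 0.012 m or horizontal distance between post_yellow and mark_c below 0.012 m or horizontal distance between post_yellow and mark_d below 0.012 m) and horizontal distance between post_yellow and red_stop between 0.19 and 0.27 m and height (world z) of post_yellow between 0.015 and 0.025 m and (horizontal distance between post_white and mark_a below 0.012 m or horizontal distance between post_white and mark_b below 0.012 m or horizontal distance between post_white and mark_c below 0.012 m or horizontal distance between post_white and mark_d below 0.012 m) and horizontal distance between post_white and red_stop between 0.27 and 0.35 m and height (world z) of post_white between 0.015 and 0.025 m and distance of jar from where it was at the start of the episode below 0.02 m and angle between jar's own z axis and vertical below 0.1 rad); the robot touches nothing.
It fails at once if a post is tipped over (angle between any of post_white, post_yellow, post_green, post_blue's own z axis and vertical above 0.7 rad).
It fails at once if the glass jar is shifted by more than 25 mm (distance of jar from where it was at the start of the episode above 0.025 m).
It fails at once if the glass jar is knocked over (angle between jar's own z axis and vertical above 0.5 rad).
It also fails if it takes over 115 s, if anything falls off the work surface, if the arm or the gripper's body presses on something with over 40 N, if the wrist force passes 120 N, or if a joint passes its speed limit or range.

## Working session

There is one attempt and no reset: what is moved stays moved. The work goes in short steps, Python scripts to look and compute and a tool call to move; the robot and the scene stay as the last step left them, time stands still between calls to the robot, and variables do not carry over. Pictures are saved under pics/ and viewed, at most 14 in all, crops included, and the job is handed in when it is done.

Besides the shell and the picture viewer there is one more tool, called after "Request:" as name(argument=value, ...) on one line, values as JSON. apply_moves: Moves the arm, as the interface text tells. Its arguments: {"type":"object","properties":{"steps":{"type":"string"},"claw":{"type":"number"},"newtons":{"type":"number"}},"required":["steps"]}

```bash
mkdir -p pics
cat > h.py <<'E'
import numpy as np, cv2
from station import manip
def K(p):
    f=240/np.tan(np.radians(p["fov_y"])/2); return np.array([[f,0,p["cx"]],[0,f,p["cy"]],[0,0,1.]])
def world(p,u,v,z=None,depth=None):
    "pixel -> world, on plane z or at depth"
    d=np.array([p["k1"],0,0,0,0.])
    s=cv2.undistortPoints(np.array([[[u,v]]],float),K(p),d)[0,0]
    T=np.linalg.inv(p["camera_from_world"]); r=T[:3,:3]@np.array([s[0],s[1],1]); o=T[:3,3]
    t=depth if depth is not None else (z-o[2])/r[2]
    return o+t*r
def cloud(p):
    vv,uu=np.mgrid[:480,:640]; 
    s=cv2.undistortPoints(np.stack([uu,vv],-1).reshape(-1,1,2).astype(float),K(p),np.array([p["k1"],0,0,0,0.])).reshape(480,640,2)
    T=np.linalg.inv(p["camera_from_world"]); z=p["z_map"][...,None]
    c=np.concatenate([s*z,z],-1)@T[:3,:3].T+T[:3,3]; c[p["z_map"]<=0]=np.nan
    return c
E
python3 - <<'E'
from h import *
for n in("scene","top"):
    p=manip.snapshot(n); cv2.imwrite(f"pics/{n}0.png",p["image"])
    C=cloud(p)
    print(n,np.linalg.inv(p["camera_from_world"])[:3,3])
    for o in["post_white","post_yellow","post_green","post_blue","mark_a","red_stop","jar"]:
        for d in manip.trace(o,p):
            m=d["pixels"]; c=C[m]; z=np.nanmax(c[:,2]); zt=np.nanpercentile(c[:,2],95); t=c[c[:,2]>zt-.006]
            print(o,round(d["conf"],2),np.round(d["box"]),"z95",zt.round(3),"top ctr",np.round((np.nanmin(t,0)+np.nanmax(t,0))/2,3))
s=manip.get_state();print(s)
E
```

```text
scene [1.10631546 0.21111885 0.53937161]
post_white 0.9 [285. 214.  17.  34.] z95 0.06 top ctr [ 0.483 -0.119  0.058]
post_white 0.66 [287. 247.  26.  38.] z95 0.06 top ctr [ 0.54  -0.092  0.057]
post_white 0.65 [314. 197.  14.  35.] z95 0.06 top ctr [ 0.367 -0.11   0.058]
post_white 0.62 [285. 187.  17.  27.] z95 0.06 top ctr [ 0.393 -0.166  0.058]
post_yellow 0.88 [496. 258.  28.  44.] z95 0.075 top ctr [0.429 0.276 0.072]
post_yellow 0.69 [283. 302.  34.  24.] z95 0.022 top ctr [ 0.657 -0.036  0.02 ]
post_yellow 0.25 [231. 191.  23.  54.] z95 0.105 top ctr [ 0.441 -0.265  0.103]
post_green 0.89 [350. 225.  24.  50.] z95 0.089 top ctr [0.447 0.001 0.087]
post_blue 0.92 [232. 190.  23.  52.] z95 0.105 top ctr [ 0.441 -0.264  0.103]
mark_a 0.91 [382. 321.  33.  35.] z95 0.022 top ctr [0.639 0.126 0.021]
mark_a 0.89 [284. 302.  36.  24.] z95 0.022 top ctr [ 0.657 -0.035  0.02 ]
mark_a 0.87 [239. 290.  35.  20.] z95 0.022 top ctr [ 0.665 -0.113  0.021]
mark_a 0.8 [331. 310.  35.  28.] z95 0.022 top ctr [0.649 0.042 0.02 ]
red_stop 0.67 [430. 325.  20.  47.] z95 0.055 top ctr [0.632 0.1
[... 1116 characters left out ...]
0.8, 'qpos': array([-1.43032554e+00,  1.80759285e-01,  1.60698836e+00, -9.91687695e-06,
        1.35378303e+00, -2.06294902e-01]), 'joint_velocities': array([ 0.00152911, -0.00016873, -0.00151409,  0.00062195,  0.00122713,
       -0.00131871]), 'joint_torque': array([-6.78199813e-04, -4.33787084e+01, -3.42154813e+01,  7.03180837e-02,
        3.08578787e-02, -4.87799625e-06]), 'position': array([ 0.19543847, -0.54079596,  0.23874301]), 'tcp_rot': array([ 9.85006626e-01,  1.72516506e-01, -5.85925545e-06,  3.08122530e-05]), 'wrist_force': array([-0.01535354, -0.0610323 ,  0.97053506]), 'wrist_torque': array([ 0.01543233,  0.00901621, -0.04164092]), 'grip_force': 0.0, 'width': 1.003000496759724}
```

View pics/top0.png

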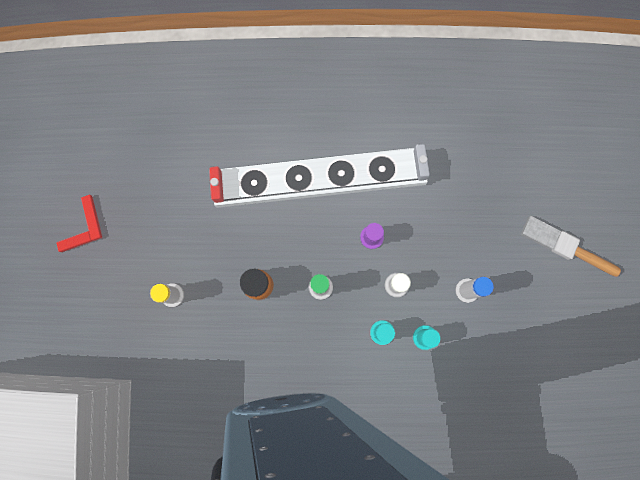

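View pics/scene0.png

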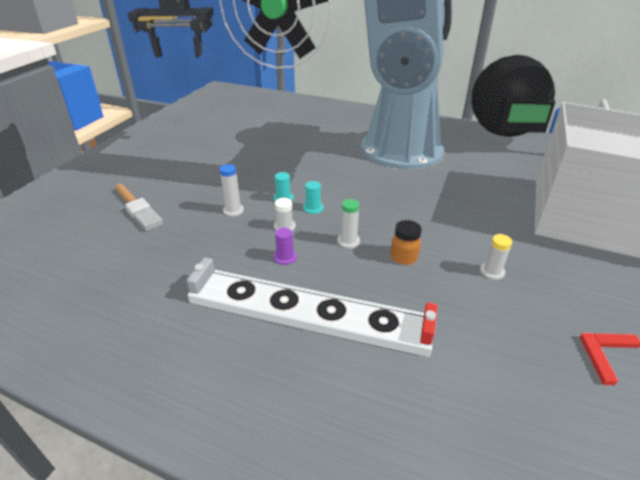

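The top view shows the row at x≈0.44: blue (483,287), white (399,284), green (320,286), the jar (256,284) and yellow (160,293). Purple and turquoise look-alikes stand near white. The rail's red stop is at (215,183) and its marks at (254,182), (298,177), (341,172) and (381,168). The scene view agrees.

Plan: keep a constant tool yaw of 96.4°, so the fingers close across the rail.

```bash
cat >> h.py <<'E'
def plan(x,y,z,yaw=None,n=None):
    "tool-axis rows from the present pose to x,y,z (TCP), yaw deg"
    s=manip.get_state(); q=s["tcp_rot"]; a=2*np.arctan2(q[1],q[0])
    d=np.array([x,y,z])-s["position"]; turn=0 if yaw is None else -(np.radians(yaw)-a)
    turn=np.degrees(turn)/5
    n=n or int(np.ceil(max(np.linalg.norm(d)/.029,abs(turn))))
    rows=[]
    for i in range(n):
        b=a-np.radians(5*turn/n*i)
        t=[d[0]*np.cos(b)+d[1]*np.sin(b), d[0]*np.sin(b)-d[1]*np.cos(b), -d[2]]
        rows.append(" ".join(f"{v:.2f}" for v in [*(np.array(t)/n/.03),turn/n]))
    print("yaw",np.degrees(a).round(2),"total",np.round(d,4)); print("; ".join(rows))
E
python3 -c "
from h import *
plan(.448,-.1355,.2,96.4)"
```

```text
yaw 19.87 total [ 0.2526  0.4053 -0.0387]
0.74 -0.58 0.08 -0.90; 0.78 -0.52 0.08 -0.90; 0.82 -0.46 0.08 -0.90; 0.85 -0.39 0.08 -0.90; 0.88 -0.32 0.08 -0.90; 0.90 -0.25 0.08 -0.90; 0.92 -0.18 0.08 -0.90; 0.93 -0.11 0.08 -0.90; 0.94 -0.04 0.08 -0.90; 0.94 0.04 0.08 -0.90; 0.93 0.11 0.08 -0.90; 0.92 0.18 0.08 -0.90; 0.90 0.26 0.08 -0.90; 0.88 0.33 0.08 -0.90; 0.85 0.39 0.08 -0.90; 0.82 0.46 0.08 -0.90; 0.78 0.52 0.08 -0.90
```

Request:
apply_moves(steps="0.74 -0.58 0.08 -0.90; 0.78 -0.52 0.08 -0.90; 0.82 -0.46 0.08 -0.90; 0.85 -0.39 0.08 -0.90; 0.88 -0.32 0.08 -0.90; 0.90 -0.25 0.08 -0.90; 0.92 -0.18 0.08 -0.90; 0.93 -0.11 0.08 -0.90; 0.94 -0.04 0.08 -0.90; 0.94 0.04 0.08 -0.90", claw=62)

```text
time_s: 2.05
position: [0.3449, -0.3013, 0.2148]
tcp_rot: [0.843, 0.537, 0.0, 0.0]
wrist_force: [0.3, 0.1, 1.0]
width: 0.704
grip_force: 0.0
```

Request:
apply_moves(steps="0.93 0.11 0.08 -0.90; 0.92 0.18 0.08 -0.90; 0.90 0.26 0.08 -0.90; 0.88 0.33 0.08 -0.90; 0.85 0.39 0.08 -0.90; 0.82 0.46 0.08 -0.90; 0.78 0.52 0.08 -0.90; 0 0 0 0; 0 0 0 0")

```text
time_s: 3.18
position: [0.4484, -0.1354, 0.198]
tcp_rot: [0.667, 0.745, -0.0, 0.0]
wrist_force: [-0.0, -1.0, 0.1]
width: 0.706
grip_force: 0.0
```

```bash
cat > look.py <<'E'
from h import *
import sys
p=manip.snapshot("wrist"); cv2.imwrite(f"pics/{sys.argv[1]}.png",p["image"]); C=cloud(p)
print(manip.get_state()["position"].round(4))
for o in sys.argv[2:]:
    for d in manip.trace(o,p):
        c=C[d["pixels"]]; c=c[np.isfinite(c[:,2])]
        if len(c)<20: continue
        zt=np.percentile(c[:,2],95); t=c[c[:,2]>zt-.005]; px=np.argwhere(d["pixels"])
        (e,r)=cv2.minEnclosingCircle(t[:,:2].astype(np.float32)*1000)
        print(o,round(d["conf"],2),np.round(d["box"]),"z",zt.round(4),"mid",((t.min(0)+t.max(0))/2)[:2].round(4),"circ",np.round(e,1),"r",round(r,1))
E
python3 look.py w1 post_white mark_a
```

```text
[ 0.4484 -0.1356  0.198 ]
post_white 0.95 [422. 172.  63.  57.] z 0.0612 mid [ 0.5356 -0.0917] circ [535.7 -91.8] r 15.9
post_white 0.84 [220. 170.  63.  53.] z 0.0613 mid [ 0.362  -0.1087] circ [ 361.8 -108.6] r 15.9
post_white 0.84 [206. 252.  56.  58.] z 0.0614 mid [ 0.353 -0.186] circ [ 352.9 -185.9] r 16.8
post_white 0.59 [314. 210.  47.  58.] z 0.0612 mid [ 0.4473 -0.1358] circ [ 447.3 -135.9] r 16.0
post_white 0.57 [569. 120.  65.  69.] z 0.0223 mid [ 0.6561 -0.0348] circ [654.8 -35.7] r 29.6
mark_a 0.87 [569. 121.  66.  68.] z 0.0223 mid [ 0.6552 -0.0349] circ [654.7 -35. ] r 29.9
mark_a 0.85 [550. 208.  66.  62.] z 0.0222 mid [ 0.6636 -0.1107] circ [ 662.5 -110.7] r 29.7
mark_a 0.6 [589.  27.  75.  54.] z 0.0224 mid [0.6469 0.0358] circ [647.1  41.5] r 28.7
```

View pics/w1.png

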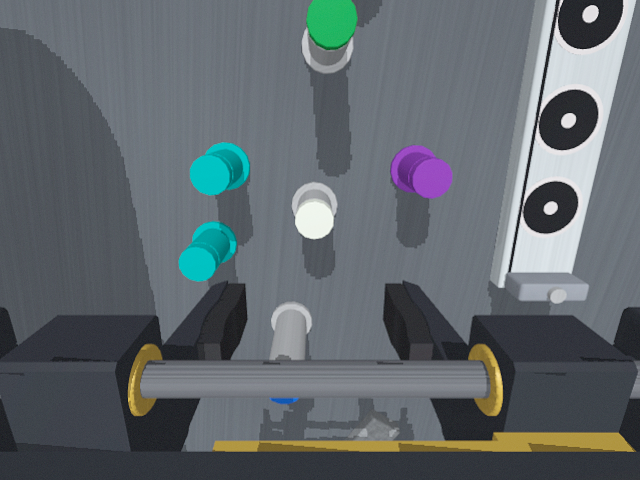

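The wrist view shows white alone between the turquoise and purple look-alikes, at (314,218), and it lines up with the fingers. I'll descend and grip.

Request:
apply_moves(steps="0 -0.04 0.9 0; 0 0 0.9 0; 0 0 0.9 0; 0 0 0.9 0; 0 0 0.9 0; 0 0 0.8 0; 0 0 0.5 0; 0 0 0 0")

```text
time_s: 4.32
position: [0.4466, -0.1351, 0.0232]
tcp_rot: [0.667, 0.745, -0.0, -0.001]
wrist_force: [0.1, 0.4, -0.2]
width: 0.699
grip_force: 0.0
```

Request:
apply_moves(steps="0 0 0 0; 0 0 0 0; 0 0 0 0; 0 0 0 0; 0 0 0 0", claw=20, newtons=30)

```text
time_s: 4.95
position: [0.4478, -0.1353, 0.0245]
tcp_rot: [0.667, 0.745, 0.0, 0.0]
wrist_force: [-1.0, 1.3, 6.0]
width: 0.353
grip_force: 30.0
```

Request:
apply_moves(steps="0 0 -0.5 0; 0 0 -0.8 0; 0 0 -0.8 0; 0 0 -0.8 0; 0 0 0 0")

```text
time_s: 5.58
position: [0.4487, -0.1358, 0.1129]
tcp_rot: [0.667, 0.745, 0.0, 0.002]
wrist_force: [0.7, -0.4, -2.7]
width: 0.356
grip_force: 30.0
```

```bash
python3 look.py w2 post_white mark_a; python3 -c "
from h import *
plan(.663,-.1108,.11,96.4)"
```

```text
[ 0.4478 -0.1353  0.1116]
post_white 0.84 [169. 283.  84.  60.] z 0.061 mid [ 0.3532 -0.178 ] circ [ 353.2 -183.5] r 15.6
post_white 0.8 [459. 191.  92.  78.] z 0.0612 mid [ 0.5358 -0.0919] circ [535.6 -91.8] r 16.1
post_white 0.79 [185. 188.  93.  72.] z 0.0613 mid [ 0.3621 -0.1087] circ [ 361.7 -108.7] r 16.2
post_white 0.66 [313. 299.  86. 123.] z 0.1495 mid [ 0.4483 -0.1317] circ [ 448.3 -136.5] r 15.9
mark_a 0.97 [610. 236.  60.  83.] z 0.0222 mid [ 0.6591 -0.1113] circ [ 662.9 -111.9] r 30.2
mark_a 0.82 [626. 123.  28.  83.] z 0.0222 mid [ 0.6404 -0.0388] circ [644.5 -38.8] r 26.3
yaw 96.37 total [ 2.163e-01  2.390e-02 -1.000e-04]
-0.00 0.91 0.00 -0.00; -0.00 0.91 0.00 -0.00; -0.00 0.91 0.00 -0.00; -0.00 0.91 0.00 -0.00; -0.00 0.91 0.00 -0.00; -0.00 0.91 0.00 -0.00; -0.00 0.91 0.00 -0.00; -0.00 0.91 0.00 -0.00
```

View pics/w2.png

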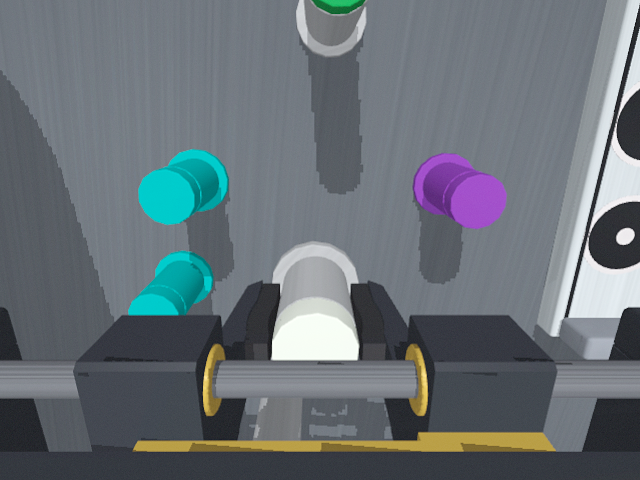

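White is held; its cap is at (315,330) and upright. Carrying it to the mark next to the grey stop.

Request:
apply_moves(steps="0 0.91 0 0; 0 0.91 0 0; 0 0.91 0 0; 0 0.91 0 0; 0 0.91 0 0; 0 0.91 0 0; 0 0.91 0 0; 0 0.91 0 0; 0 0 0 0; 0 0 0 0")

```text
time_s: 6.98
position: [0.663, -0.1106, 0.1091]
tcp_rot: [0.667, 0.745, -0.001, -0.002]
wrist_force: [-0.3, 0.2, -2.1]
width: 0.356
grip_force: 30.0
```

```bash
python3 look.py w3 post_white mark_a; python3 -c "
from h import *
plan(.663,-.1104,.044,96.4,4)"
```

```text
[ 0.663  -0.1107  0.1096]
post_white 0.95 [316. 299.  89. 123.] z 0.1457 mid [ 0.6627 -0.1016] circ [ 661.7 -104.1] r 18.6
post_white 0.8 [117. 193. 108.  81.] z 0.0612 mid [ 0.5368 -0.0919] circ [536.8 -92.3] r 16.4
mark_a 0.93 [316. 231.  85.  57.] z 0.0221 mid [ 0.6636 -0.1044] circ [ 662.8 -110.2] r 28.6
mark_a 0.89 [315.  16.  88.  32.] z 0.0224 mid [0.6467 0.0244] circ [646.7  30.9] r 25.5
mark_a 0.86 [316. 122.  91.  97.] z 0.0222 mid [ 0.6552 -0.035 ] circ [654.  -35.1] r 29.5
yaw 96.35 total [-0.0004  0.0005 -0.0664]
0.00 -0.00 0.55 -0.00; 0.00 -0.00 0.55 -0.00; 0.00 -0.00 0.55 -0.00; 0.00 -0.00 0.55 -0.00
```

Request:
apply_moves(steps="0 0 0.7 0; 0 0 0.7 0; 0 0 0.5 0; 0 0 0.2 0; 0 0 0.06 0; 0 0 0.05 0; 0 0 0 0; 0 0 0 0")

```text
time_s: 8.12
position: [0.6648, -0.111, 0.0452]
tcp_rot: [0.667, 0.745, 0.0, 0.0]
wrist_force: [-0.1, 0.4, -2.7]
width: 0.356
grip_force: 30.0
```

Request:
apply_moves(steps="0 0 0.06 0; 0 0 0.05 0; 0 0 0 0; 0 0 0 0")

```text
time_s: 8.62
position: [0.665, -0.111, 0.0445]
tcp_rot: [0.667, 0.745, 0.0, 0.001]
wrist_force: [-8.4, 2.7, 14.9]
width: 0.354
grip_force: 30.0
```

Request:
apply_moves(steps="0 0 -0.04 0; 0 0 0 0; 0 0 0 0; 0 0 0 0", claw=64)

```text
time_s: 9.12
position: [0.6643, -0.1109, 0.0422]
tcp_rot: [0.667, 0.745, -0.0, -0.0]
wrist_force: [-0.5, 0.3, -0.2]
width: 0.724
grip_force: 0.0
```

Request:
apply_moves(steps="0 0 -0.5 0; 0 0 -1 0; 0 0 -1 0; 0 0 -1 0; 0 0 -1 0; 0 0 -0.7 0; 0 0 0 0; 0 0 0 0")

```text
time_s: 10.12
position: [0.6638, -0.1107, 0.1973]
tcp_rot: [0.667, 0.745, -0.0, -0.001]
wrist_force: [-0.0, -0.0, -0.6]
width: 0.725
grip_force: 0.0
```

```bash
python3 look.py w4 post_white mark_a; python3 -c "
from h import *
p=manip.snapshot('top'); cv2.imwrite('pics/t4.png',p['image'])
plan(.4285,.2755,.20,96.4)"
```

```text
[ 0.6636 -0.1106  0.1968]
post_white 0.97 [ 11. 243.  18.  41.] z 0.0172 mid [ 0.3674 -0.1866] circ [ 365.  -186.6] r 11.2
post_white 0.79 [169. 173.  71.  56.] z 0.0612 mid [ 0.5364 -0.0919] circ [536.3 -92.1] r 16.1
post_white 0.68 [ 12. 168.  25.  43.] z 0.0146 mid [ 0.3754 -0.1098] circ [ 372.8 -109.8] r 11.7
post_white 0.63 [317. 216.  50.  61.] z 0.0812 mid [ 0.6645 -0.1115] circ [ 664.7 -111.5] r 16.0
mark_a 0.97 [312. 122.  67.  69.] z 0.0223 mid [ 0.654  -0.0353] circ [653.6 -35.2] r 29.2
mark_a 0.88 [316.  28.  68.  56.] z 0.0225 mid [0.6466 0.0361] circ [646.3  42.2] r 28.3
mark_a 0.82 [316. 204.  62.  53.] z 0.0221 mid [ 0.6638 -0.1078] circ [ 663.  -110.2] r 29.1
yaw 96.37 total [-0.2353  0.3862  0.003 ]
0.85 -0.40 -0.01 -0.00; 0.85 -0.40 -0.01 -0.00; 0.85 -0.40 -0.01 -0.00; 0.85 -0.40 -0.01 -0.00; 0.85 -0.40 -0.01 -0.00; 0.85 -0.40 -0.01 -0.00; 0.85 -0.40 -0.01 -0.00; 0.85 -0.40 -0.01 -0.00; 0.85 -0.40 -0.01 -0.00; 0.85 -0.40 -0.01 -0.00; 0.85 -0.40 -0.01 -0.00; 0.85 -0.40 -0.01 -0.00; 0.85 -0.40 -0.01 -0.00; 0.85 -0.40 -0.01 -0.00; 0.85 -0.40 -0.01 -0.00; 0.85 -0.40 -0.01 -0.00
```

View pics/w4.png

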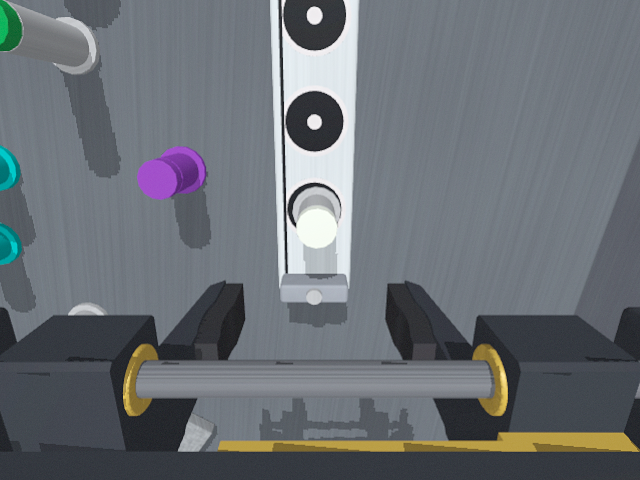

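White stands upright on its mark, cap at (317,228), about 1.5 mm off centre. Yellow is next.

Request:
apply_moves(steps="0.85 -0.40 0 0; 0.85 -0.40 0 0; 0.85 -0.40 0 0; 0.85 -0.40 0 0; 0.85 -0.40 0 0; 0.85 -0.40 0 0; 0.85 -0.40 0 0; 0.85 -0.40 0 0; 0.85 -0.40 0 0; 0.85 -0.40 0 0")

```text
time_s: 11.58
position: [0.516, 0.1303, 0.1982]
tcp_rot: [0.667, 0.745, -0.0, -0.0]
wrist_force: [-0.2, 0.2, 0.8]
width: 0.73
grip_force: 0.0
```

Request:
apply_moves(steps="0.85 -0.40 0 0; 0.85 -0.40 0 0; 0.85 -0.40 0 0; 0.85 -0.40 0 0; 0.85 -0.40 0 0; 0.85 -0.40 0 0; 0 0 0 0; 0 0 0 0")

```text
time_s: 12.58
position: [0.4284, 0.273, 0.1984]
tcp_rot: [0.667, 0.745, -0.0, 0.0]
wrist_force: [0.5, 0.1, 0.0]
width: 0.724
grip_force: 0.0
```

```bash
python3 look.py w5 post_yellow mark_a red_stop
```

```text
[0.4287 0.2728 0.1985]
post_yellow 0.75 [313. 204.  47.  64.] z 0.0763 mid [0.4266 0.2781] circ [426.5 278.1] r 15.9
red_stop 0.67 [511. 305.  75.  16.] z 0.0494 mid [0.6267 0.2012] circ [626.8 201.6] r 30.3
```

View pics/w5.png

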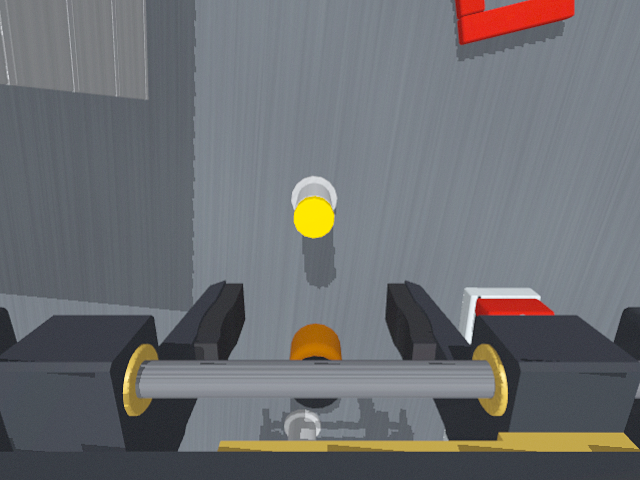

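Yellow is at (314,217), and the jar and tray are clear of the gripper. Shift about 5 mm and descend.

Request:
apply_moves(steps="0.18 -0.05 0 0; 0 0 0.9 0; 0 0 0.9 0; 0 0 0.9 0; 0 0 0.9 0; 0 0 0.9 0; 0 0 0.7 0; 0 0 0.38 0; 0 0 0 0")

```text
time_s: 13.9
position: [0.4259, 0.2784, 0.0306]
tcp_rot: [0.667, 0.745, -0.001, -0.0]
wrist_force: [0.2, 0.3, 0.3]
width: 0.721
grip_force: 0.0
```

Request:
apply_moves(steps="0 0 0 0; 0 0 0 0; 0 0 0 0; 0 0 0 0; 0 0 0 0", claw=20)

```text
time_s: 14.52
position: [0.4267, 0.2786, 0.0316]
tcp_rot: [0.667, 0.745, 0.0, 0.0]
wrist_force: [0.2, -0.6, 2.7]
width: 0.352
grip_force: 30.0
```

Request:
apply_moves(steps="0 0 -0.5 0; 0 0 -0.8 0; 0 0 -0.8 0; 0 0 -0.8 0; 0 0 -0.8 0; 0 0 -0.8 0; 0 0 0 0")

```text
time_s: 15.4
position: [0.4273, 0.2789, 0.1682]
tcp_rot: [0.667, 0.745, 0.002, 0.001]
wrist_force: [0.5, 0.2, -3.4]
width: 0.354
grip_force: 30.0
```

```bash
python3 look.py w6 post_yellow; python3 -c "
from h import *
plan(.6555,-.0345,.165,96.4)"
```

```text
[0.4264 0.2786 0.1667]
post_yellow 0.91 [316. 319.  97. 170.] z 0.2127 mid [0.427  0.2834] circ [427.4 283.4] r 21.8
yaw 96.37 total [ 0.2298 -0.3128 -0.0007]
-0.80 0.46 0.00 -0.00; -0.80 0.46 0.00 -0.00; -0.80 0.46 0.00 -0.00; -0.80 0.46 0.00 -0.00; -0.80 0.46 0.00 -0.00; -0.80 0.46 0.00 -0.00; -0.80 0.46 0.00 -0.00; -0.80 0.46 0.00 -0.00; -0.80 0.46 0.00 -0.00; -0.80 0.46 0.00 -0.00; -0.80 0.46 0.00 -0.00; -0.80 0.46 0.00 -0.00; -0.80 0.46 0.00 -0.00; -0.80 0.46 0.00 -0.00
```

Request:
apply_moves(steps="-0.80 0.46 0 0; -0.80 0.46 0 0; -0.80 0.46 0 0; -0.80 0.46 0 0; -0.80 0.46 0 0; -0.80 0.46 0 0; -0.80 0.46 0 0; -0.80 0.46 0 0; -0.80 0.46 0 0; -0.80 0.46 0 0")

```text
time_s: 16.75
position: [0.5896, 0.0545, 0.1644]
tcp_rot: [0.667, 0.745, -0.001, -0.001]
wrist_force: [-0.8, 0.2, -2.1]
width: 0.356
grip_force: 30.0
```

Request:
apply_moves(steps="-0.80 0.46 0 0; -0.80 0.46 0 0; -0.80 0.46 0 0; -0.80 0.43 0 0; 0 0 0 0; 0 0 0.7 0; 0 0 0.7 0; 0 0 0.7 0; 0 0 0 0; 0 0 0 0")

```text
time_s: 18.0
position: [0.6549, -0.034, 0.1033]
tcp_rot: [0.667, 0.745, 0.0, 0.0]
wrist_force: [-0.4, 0.7, -3.0]
width: 0.36
grip_force: 30.0
```

```bash
python3 look.py w7 post_yellow mark_a; python3 -c "
from h import *
plan(.6545,-.035,.052,96.4,3)"
```

```text
[ 0.6553 -0.0341  0.1039]
post_yellow 0.79 [314. 318.  94. 171.] z 0.1476 mid [ 0.6545 -0.0295] circ [651.8 -29.3] r 22.5
mark_a 0.95 [315. 117.  90.  98.] z 0.0222 mid [0.6464 0.0438] circ [645.4  44.1] r 28.9
mark_a 0.92 [317. 230.  82.  58.] z 0.0221 mid [ 0.6553 -0.0272] circ [654.7 -33.7] r 28.8
mark_a 0.83 [314.   8.  69.  15.] z 0.0223 mid [0.6389 0.1032] circ [638.9 105.5] r 18.5
yaw 96.37 total [-0.001  -0.0007 -0.0523]
-0.01 -0.01 0.58 -0.00; -0.01 -0.01 0.58 -0.00; -0.01 -0.01 0.58 -0.00
```

Request:
apply_moves(steps="-0.02 -0.02 0.6 0; 0 0 0.6 0; 0 0 0.3 0; 0 0 0.1 0; 0 0 0.05 0; 0 0 0.05 0; 0 0 0.03 0; 0 0 0 0; 0 0 0 0")

```text
time_s: 19.27
position: [0.6545, -0.0348, 0.0517]
tcp_rot: [0.667, 0.745, 0.0, 0.0]
wrist_force: [0.5, 0.6, -1.9]
width: 0.356
grip_force: 30.0
```

Request:
apply_moves(steps="0 0 0.04 0; 0 0 0 0; 0 0 0 0")

```text
time_s: 19.65
position: [0.6546, -0.0349, 0.0516]
tcp_rot: [0.667, 0.745, 0.0, 0.0]
wrist_force: [-4.0, -0.1, 7.2]
width: 0.356
grip_force: 30.0
```

Request:
apply_moves(steps="0 0 0 0; 0 0 0 0; 0 0 0 0; 0 0 0 0", claw=64)

```text
time_s: 20.15
position: [0.6541, -0.0347, 0.0498]
tcp_rot: [0.667, 0.745, -0.0, -0.0]
wrist_force: [-0.3, 0.4, 0.6]
width: 0.724
grip_force: 0.0
```

Request:
apply_moves(steps="0 0 -0.5 0; 0 0 -1 0; 0 0 -1 0; 0 0 -1 0; 0 0 -1 0; 0 0 -0.7 0; 0 0 0 0; 0 0 0 0")

```text
time_s: 21.15
position: [0.6535, -0.0346, 0.2049]
tcp_rot: [0.667, 0.745, -0.0, -0.001]
wrist_force: [-0.6, 0.7, 0.2]
width: 0.729
grip_force: 0.0
```

```bash
python3 look.py w8 post_yellow mark_a; python3 -c "
from h import *
plan(.444,0,.21,96.4)"
```

```text
[ 0.6533 -0.0346  0.2044]
post_yellow 0.64 [317. 215.  45.  66.] z 0.0962 mid [ 0.6541 -0.0349] circ [654.2 -35.2] r 15.7
mark_a 0.83 [318. 280.  56.  47.] z 0.022 mid [ 0.6641 -0.1089] circ [ 662.4 -111.3] r 29.2
mark_a 0.74 [317. 202.  59.  53.] z 0.0225 mid [ 0.6558 -0.0314] circ [654.4 -35. ] r 29.7
mark_a 0.68 [320. 118.  58.  70.] z 0.0223 mid [0.6465 0.0443] circ [645.2  44.2] r 29.0
mark_a 0.57 [318.  24.  71.  47.] z 0.0225 mid [0.6376 0.1171] circ [638.  123.4] r 28.4
yaw 96.37 total [-0.2093  0.0346  0.0057]
0.24 -0.85 -0.02 -0.00; 0.24 -0.85 -0.02 -0.00; 0.24 -0.85 -0.02 -0.00; 0.24 -0.85 -0.02 -0.00; 0.24 -0.85 -0.02 -0.00; 0.24 -0.85 -0.02 -0.00; 0.24 -0.85 -0.02 -0.00; 0.24 -0.85 -0.02 -0.00
```

Request:
apply_moves(steps="0.24 -0.85 -0.02 0; 0.24 -0.85 -0.02 0; 0.24 -0.85 -0.02 0; 0.24 -0.85 -0.02 0; 0.24 -0.85 -0.02 0; 0.24 -0.85 -0.02 0; 0.24 -0.85 -0.02 0; 0.24 -0.85 -0.02 0; 0 0 0 0; 0 0 0 0")

```text
time_s: 22.55
position: [0.4457, -0.0004, 0.2108]
tcp_rot: [0.667, 0.745, 0.0, 0.0]
wrist_force: [0.4, 0.1, -0.4]
width: 0.724
grip_force: 0.0
```

```bash
python3 look.py w9 post_green jar
```

```text
[ 4.458e-01 -4.000e-04  2.108e-01]
post_green 0.97 [314. 210.  43.  67.] z 0.0913 mid [0.4431 0.0026] circ [443.1   2.6] r 16.0
jar 0.97 [332.  69.  65.  81.] z 0.0716 mid [0.4461 0.1156] circ [446.1 115.7] r 24.0
```

View pics/w9.png

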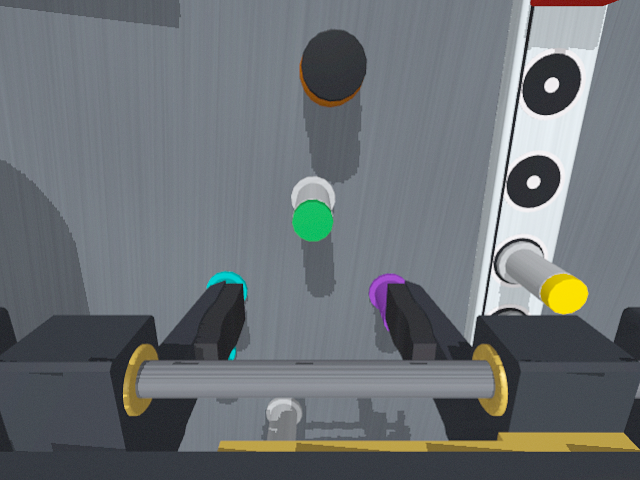

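Green is at (313,220), with the jar at (332,65) well clear. Adjust and grip.

Request:
apply_moves(steps="0.11 -0.08 0 0; 0 0 0.9 0; 0 0 0.9 0; 0 0 0.9 0; 0 0 0.9 0; 0 0 0.9 0; 0 0 0.7 0; 0 0 0.4 0; 0 0 0 0")

```text
time_s: 23.82
position: [0.4417, 0.0031, 0.0422]
tcp_rot: [0.667, 0.745, -0.0, -0.001]
wrist_force: [-0.4, -0.1, 0.2]
width: 0.724
grip_force: 0.0
```

Request:
apply_moves(steps="0 0 0 0; 0 0 0 0; 0 0 0 0; 0 0 0 0; 0 0 0 0", claw=20)

```text
time_s: 24.45
position: [0.4429, 0.0027, 0.0433]
tcp_rot: [0.667, 0.745, 0.0, 0.001]
wrist_force: [0.6, 1.1, 3.1]
width: 0.353
grip_force: 30.0
```

Request:
apply_moves(steps="0 0 -0.5 0; 0 0 -0.8 0; 0 0 -0.8 0; 0 0 -0.8 0; 0 0 -0.8 0; 0 0 -0.8 0; 0 0 0 0")

```text
time_s: 25.32
position: [0.4431, 0.0027, 0.1796]
tcp_rot: [0.667, 0.745, 0.001, 0.002]
wrist_force: [0.2, -0.4, -4.5]
width: 0.35
grip_force: 30.0
```

```bash
python3 look.py w10 post_green; python3 -c "
from h import *
plan(.646,.0443,.178,96.4)"
```

```text
[0.4422 0.0029 0.1781]
post_green 0.62 [316. 322.  92. 180.] z 0.2273 mid [0.4425 0.0019] circ [442.5   2. ] r 16.5
yaw 96.37 total [0.2044 0.0413 0.0008]
0.08 0.87 -0.00 -0.00; 0.08 0.87 -0.00 -0.00; 0.08 0.87 -0.00 -0.00; 0.08 0.87 -0.00 -0.00; 0.08 0.87 -0.00 -0.00; 0.08 0.87 -0.00 -0.00; 0.08 0.87 -0.00 -0.00; 0.08 0.87 -0.00 -0.00
```

Request:
apply_moves(steps="0.08 0.87 0 0; 0.08 0.87 0 0; 0.08 0.87 0 0; 0.08 0.87 0 0; 0.08 0.87 0 0; 0.08 0.87 0 0; 0.08 0.87 0 0; 0.08 0.87 0 0; 0 0 0 0")

```text
time_s: 26.55
position: [0.6476, 0.0454, 0.1752]
tcp_rot: [0.667, 0.745, -0.001, -0.001]
wrist_force: [-0.4, -0.0, -4.6]
width: 0.357
grip_force: 30.0
```

Request:
apply_moves(steps="0 0 0.7 0; 0 0 0.7 0; 0 0 0.7 0; 0 0 0 0; 0 0 0 0")

```text
time_s: 27.18
position: [0.6479, 0.045, 0.1151]
tcp_rot: [0.667, 0.745, 0.0, 0.0]
wrist_force: [0.6, 0.1, -3.7]
width: 0.358
grip_force: 30.0
```

```bash
python3 look.py w11 post_green mark_a; python3 -c "
from h import *
plan(.6458,.0443,.064,96.4,2)"
```

```text
[0.6483 0.045  0.1157]
post_green 0.97 [313. 322.  91. 181.] z 0.1628 mid [0.6471 0.05  ] circ [648.4  50.1] r 22.3
mark_a 0.93 [313. 109.  93.  98.] z 0.0223 mid [0.637  0.1273] circ [636.4 127.7] r 29.1
mark_a 0.79 [314. 422.  67.  34.] z 0.022 mid [ 0.664  -0.1165] circ [ 663.8 -113.4] r 28.3
yaw 96.37 total [-0.0027 -0.0007 -0.0521]
-0.01 -0.05 0.87 -0.00; -0.01 -0.05 0.87 -0.00
```

Request:
apply_moves(steps="-0.02 -0.08 0.6 0; 0 0 0.6 0; 0 0 0.3 0; 0 0 0.1 0; 0 0 0.05 0; 0 0 0.05 0; 0 0 0.04 0; 0 0 0.03 0; 0 0 0 0; 0 0 0 0")

```text
time_s: 28.58
position: [0.6459, 0.0442, 0.0632]
tcp_rot: [0.667, 0.745, 0.0, 0.001]
wrist_force: [-3.9, -0.3, 6.3]
width: 0.354
grip_force: 30.0
```

Contact. I'll release, rise, and go to blue.

Request:
apply_moves(steps="0 0 0 0; 0 0 0 0; 0 0 0 0; 0 0 0 0", claw=64)

```text
time_s: 29.08
position: [0.6454, 0.0442, 0.0616]
tcp_rot: [0.667, 0.745, 0.0, -0.0]
wrist_force: [-0.4, -0.1, 0.1]
width: 0.724
grip_force: 0.0
```

Request:
apply_moves(steps="0 0 -0.5 0; 0 0 -1 0; 0 0 -1 0; 0 0 -1 0; 0 0 -1 0; 0 0 -0.7 0; 0 0 0 0; 0 0 0 0")

```text
time_s: 30.08
position: [0.6449, 0.0443, 0.2172]
tcp_rot: [0.667, 0.745, -0.0, -0.0]
wrist_force: [0.3, 0.1, -0.7]
width: 0.725
grip_force: 0.0
```

```bash
python3 look.py w12 post_green mark_a; python3 -c "
from h import *
plan(.439,-.265,.225,96.4)"
```

```text
[0.6447 0.0443 0.2166]
post_green 0.91 [316. 216.  47.  71.] z 0.1113 mid [0.6456 0.0441] circ [645.3  44. ] r 16.0
mark_a 0.82 [316. 343.  55.  37.] z 0.0225 mid [ 0.6637 -0.09  ] circ [658.3 -90.3] r 46.8
mark_a 0.71 [316. 198.  53.  49.] z 0.0225 mid [0.6461 0.0489] circ [646.   45.2] r 29.4
mark_a 0.7 [317. 111.  66.  68.] z 0.0223 mid [0.6371 0.1274] circ [635.8 127.9] r 29.7
mark_a 0.69 [318. 275.  52.  41.] z 0.0222 mid [ 0.6555 -0.0323] circ [654.1 -35. ] r 29.3
mark_a 0.27 [318. 344.  43.  31.] z 0.0657 mid [ 0.6634 -0.1003] circ [ 663.4 -102.9] r 12.8
yaw 96.37 total [-0.2056 -0.3093  0.0087]
-0.73 -0.61 -0.02 -0.00; -0.73 -0.61 -0.02 -0.00; -0.73 -0.61 -0.02 -0.00; -0.73 -0.61 -0.02 -0.00; -0.73 -0.61 -0.02 -0.00; -0.73 -0.61 -0.02 -0.00; -0.73 -0.61 -0.02 -0.00; -0.73 -0.61 -0.02 -0.00; -0.73 -0.61 -0.02 -0.00; -0.73 -0.61 -0.02 -0.00; -0.73 -0.61 -0.02 -0.00; -0.73 -0.61 -0.02 -0.00; -0.73 -0.61 -0.02 -0.00
```

Request:
apply_moves(steps="-0.73 -0.61 -0.02 0; -0.73 -0.61 -0.02 0; -0.73 -0.61 -0.02 0; -0.73 -0.61 -0.02 0; -0.73 -0.61 -0.02 0; -0.73 -0.61 -0.02 0; -0.73 -0.61 -0.02 0; -0.73 -0.61 -0.02 0; -0.73 -0.61 -0.02 0; -0.73 -0.61 -0.02 0")

```text
time_s: 31.48
position: [0.4868, -0.1942, 0.2229]
tcp_rot: [0.667, 0.745, -0.0, -0.001]
wrist_force: [0.2, 0.3, 0.4]
width: 0.728
grip_force: 0.0
```

Request:
apply_moves(steps="-0.73 -0.61 -0.02 0; -0.73 -0.61 -0.02 0; -0.73 -0.61 -0.02 0; 0 0 0 0; 0 0 0 0")

```text
time_s: 32.1
position: [0.4406, -0.2645, 0.225]
tcp_rot: [0.667, 0.745, 0.0, -0.0]
wrist_force: [0.8, 0.2, -0.8]
width: 0.725
grip_force: 0.0
```

```bash
python3 look.py w13 post_blue; python3 -c "
from h import *
print(manip.get_state()['tcp_rot'])"
```

```text
[ 0.4407 -0.2643  0.2251]
post_blue 0.6 [312. 211.  41.  65.] z 0.1062 mid [ 0.4369 -0.2653] circ [ 437.  -265.5] r 15.9
[ 6.66393514e-01  7.45600122e-01  1.76074157e-04 -3.34203695e-04]
```

View pics/w13.png

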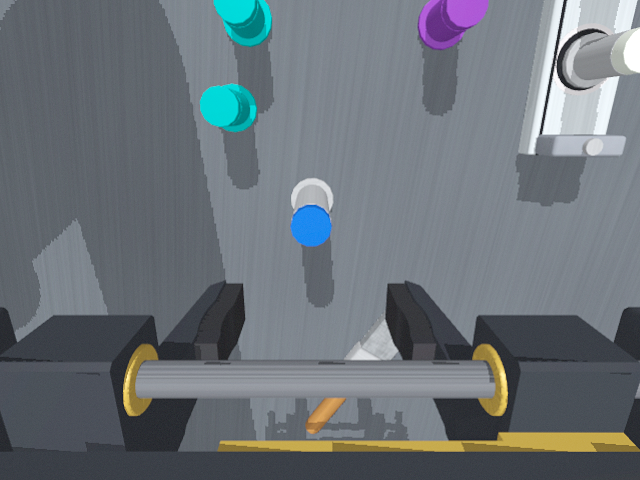

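Blue is at (311,225), with no obstacle near it.

Request:
apply_moves(steps="-0.02 -0.13 0 0; 0 0 0.9 0; 0 0 0.9 0; 0 0 0.9 0; 0 0 0.9 0; 0 0 0.9 0; 0 0 0.7 0; 0 0 0.4 0; 0 0 0 0")

```text
time_s: 33.33
position: [0.4364, -0.2656, 0.0569]
tcp_rot: [0.667, 0.745, 0.0, -0.001]
wrist_force: [1.2, -0.5, 0.7]
width: 0.725
grip_force: 0.0
```

Request:
apply_moves(steps="0 0 0 0; 0 0 0 0; 0 0 0 0; 0 0 0 0; 0 0 0 0", claw=20)

```text
time_s: 33.95
position: [0.437, -0.2664, 0.0579]
tcp_rot: [0.667, 0.745, -0.0, 0.0]
wrist_force: [1.2, -0.1, 2.2]
width: 0.36
grip_force: 30.0
```

Request:
apply_moves(steps="0 0 -0.5 0; 0 0 -0.8 0; 0 0 -0.8 0; 0 0 -0.8 0; 0 0 -0.8 0; 0 0 -0.8 0; 0 0 -0.9 0; 0 0 -0.4 0; 0 0 0 0")

```text
time_s: 35.08
position: [0.4368, -0.2662, 0.2321]
tcp_rot: [0.667, 0.745, -0.0, 0.001]
wrist_force: [0.2, -0.6, -4.1]
width: 0.352
grip_force: 30.0
```

```bash
python3 look.py w14 post_blue; python3 -c "
from h import *
plan(.637,.1275,.23,96.4)"
```

```text
[ 0.4364 -0.2658  0.231 ]
post_blue 0.7 [315. 313.  90. 183.] z 0.2801 mid [ 0.4359 -0.2657] circ [ 436.6 -265.7] r 16.3
yaw 96.37 total [ 0.2009  0.3931 -0.0004]
0.77 0.51 0.00 -0.00; 0.77 0.51 0.00 -0.00; 0.77 0.51 0.00 -0.00; 0.77 0.51 0.00 -0.00; 0.77 0.51 0.00 -0.00; 0.77 0.51 0.00 -0.00; 0.77 0.51 0.00 -0.00; 0.77 0.51 0.00 -0.00; 0.77 0.51 0.00 -0.00; 0.77 0.51 0.00 -0.00; 0.77 0.51 0.00 -0.00; 0.77 0.51 0.00 -0.00; 0.77 0.51 0.00 -0.00; 0.77 0.51 0.00 -0.00; 0.77 0.51 0.00 -0.00; 0.77 0.51 0.00 -0.00
```

Request:
apply_moves(steps="0.77 0.51 0 0; 0.77 0.51 0 0; 0.77 0.51 0 0; 0.77 0.51 0 0; 0.77 0.51 0 0; 0.77 0.51 0 0; 0.77 0.51 0 0; 0.77 0.51 0 0; 0.77 0.51 0 0; 0.77 0.51 0 0")

```text
time_s: 36.42
position: [0.5626, -0.0185, 0.2297]
tcp_rot: [0.667, 0.745, -0.001, -0.001]
wrist_force: [0.0, -0.5, -3.8]
width: 0.355
grip_force: 30.0
```

Request:
apply_moves(steps="0.77 0.51 0 0; 0.77 0.51 0 0; 0.77 0.51 0 0; 0.77 0.51 0 0; 0.77 0.51 0 0; 0.77 0.51 0 0; 0 0 0 0; 0 0 0 0; 0 0 0 0")

```text
time_s: 37.55
position: [0.6385, 0.1275, 0.231]
tcp_rot: [0.667, 0.745, -0.0, -0.0]
wrist_force: [-0.0, -1.1, -3.7]
width: 0.353
grip_force: 30.0
```

```bash
python3 look.py w15 post_blue mark_a post_green; python3 -c "
from h import *
plan(.6368,.1275,.078,96.4,6)"
```

```text
[0.6386 0.1275 0.2312]
post_blue 0.81 [315. 313.  93. 183.] z 0.2789 mid [0.6379 0.1282] circ [638.3 128.1] r 16.4
mark_a 0.84 [314. 198.  55.  55.] z 0.0222 mid [0.6375 0.129 ] circ [636.3 127.5] r 28.9
yaw 96.33 total [-0.0021 -0.0003 -0.1537]
-0.00 -0.01 0.85 -0.00; -0.00 -0.01 0.85 -0.00; -0.00 -0.01 0.85 -0.00; -0.00 -0.01 0.85 -0.00; -0.00 -0.01 0.85 -0.00; -0.00 -0.01 0.85 -0.00
```

View pics/w15.png

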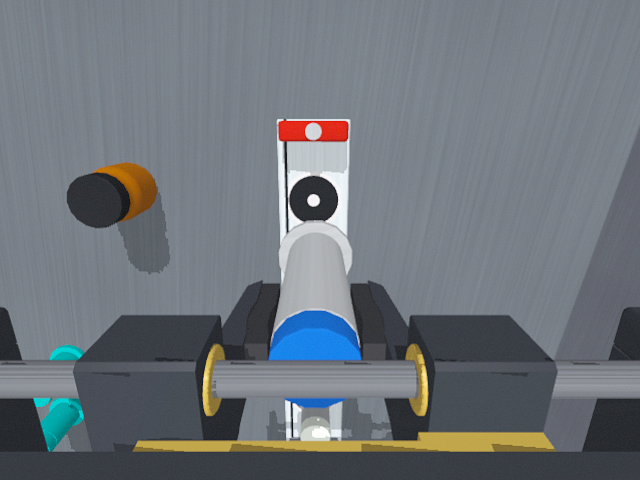

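Blue hangs straight above the last mark, dot at (313,200), beside the red stop. I'll lower it.

Request:
apply_moves(steps="0 -0.05 0.8 0; 0 0 0.8 0; 0 0 0.8 0; 0 0 0.8 0; 0 0 0.8 0; 0 0 0.6 0; 0 0 0.3 0; 0 0 0.1 0; 0 0 0 0; 0 0 0 0")

```text
time_s: 39.0
position: [0.6381, 0.1282, 0.0825]
tcp_rot: [0.667, 0.745, 0.001, 0.001]
wrist_force: [-0.4, -0.1, -4.3]
width: 0.358
grip_force: 30.0
```

Request:
apply_moves(steps="0 0 0.05 0; 0 0 0.05 0; 0 0 0.04 0; 0 0 0 0; 0 0 0 0")

```text
time_s: 39.62
position: [0.6376, 0.1282, 0.078]
tcp_rot: [0.667, 0.745, 0.0, 0.0]
wrist_force: [-2.9, -0.3, 3.9]
width: 0.357
grip_force: 30.0
```

Request:
apply_moves(steps="0 0 0 0; 0 0 0 0; 0 0 0 0; 0 0 0 0", claw=64)

```text
time_s: 40.12
position: [0.6375, 0.1282, 0.0772]
tcp_rot: [0.667, 0.745, 0.0, 0.0]
wrist_force: [0.7, -0.3, -0.5]
width: 0.725
grip_force: 0.0
```

Request:
apply_moves(steps="0 0 -0.5 0; 0 0 -1 0; 0 0 -1 0; 0 0 -1 0; 0 0 -1 0; 0 0 -1 0; 0 0 0 0; 0 0 0 0")

```text
time_s: 41.12
position: [0.637, 0.1282, 0.2417]
tcp_rot: [0.667, 0.745, -0.0, -0.0]
wrist_force: [0.1, 0.6, 0.3]
width: 0.724
grip_force: 0.0
```

```bash
python3 look.py w16 post_blue mark_a jar
python3 - <<'E'
from h import *
p=manip.snapshot("scene"); cv2.imwrite("pics/end.png",p["image"])
E
```

```text
[0.6367 0.1282 0.241 ]
post_blue 0.7 [317. 208.  37.  68.] z 0.1262 mid [0.6372 0.1293] circ [637.2 129.3] r 15.8
mark_a 0.91 [317. 192.  56.  46.] z 0.0222 mid [0.6373 0.1314] circ [636.  127.8] r 28.9
mark_a 0.87 [314. 337.  50.  31.] z 0.0258 mid [ 0.6552 -0.0107] circ [650.  -11.1] r 49.5
mark_a 0.55 [314. 270.  49.  43.] z 0.0222 mid [0.6464 0.0474] circ [645.2  45. ] r 29.2
mark_a 0.44 [315. 344.  38.  34.] z 0.0813 mid [0.6486 0.0635] circ [644.1  63.9] r 91.1
jar 0.73 [119. 193.  85.  66.] z 0.0714 mid [0.4468 0.1158] circ [446.6 115.7] r 24.4
```

View pics/end.png

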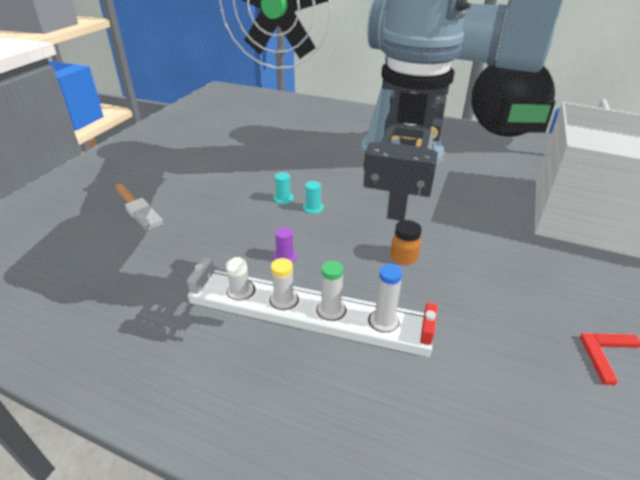

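All four posts stand upright on their marks: white (238,278), yellow (283,285), green (332,292) and blue (389,298) next to the red stop. The jar (405,242) hasn't moved, so I'm handing in.

```bash
python3 -c "
from station import manip
print(manip.finish_job())"
```

```text
the job is handed in; nothing more can be done
None
```

The job is handed in: blue, green, yellow and white stand upright in that order from the red stop, each measured within about 2 mm of its mark centre, the jar is unmoved and the gripper is clear; no verdict was returned.

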